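# Draw out the mug's drying tray

### The job

Only one drying tray may stand out at a time: first push the empty tray, which was left part-way out, fully home. Then hook a fingertip behind the front lip of the tray that carries the mug and draw that tray out to its stop, with the mug still standing in its place on it. Do not touch the mug or the bowl, grip nothing (not the lip either), lift nothing, and leave the bowl's tray shut and the other things where they are.

Things in the scene. Friction and masses are not known exactly. Their poses are not given: they have to be found in the camera images.
- rack: Low wooden drying rack, 270 x 420 mm (x by y), 40 mm high, fixed; origin at its underside on the bench, x points to its back. It holds three equal aluminium trays side by side in any order, centres 134 mm apart along y, each 260 x 120 mm, floor 28 mm above the bench, side and back walls 10 mm high, a tall lip in front. The rear edge of a shut tray's lip is 120 mm in front of the origin.
- empty_tray (a joint): Tray with nothing on it, left part-way out at the start (45 to 100 mm). Joint value in m: 0 = fully home (lip in line with a shut neighbour), 0.130 = drawn fully out to its stop; it slides along its own -x (towards the robot) as the value grows. It stays where it is left; sliding takes about 3 N plus 12 N per m/s; firm stops at both ends.
- empty_tray_lip (a point): Top of the empty tray's lip, mid-width, at its rear (inner) edge; moves with the tray. x points into the rack (push-home direction), y along the lip, z up. The lip is a vertical flange across the tray's front, 120 mm wide (y), 10 mm thick (its flat front face is 10 mm in front of this point), top 65 mm above the bench; the tray floor behind it is 37 mm below this point.
- mug_tray (a joint): Tray with the mug on it, shut at the start. Joint value in m: 0 = fully home (lip in line with a shut neighbour), 0.130 = drawn fully out to its stop; it slides along its own -x (towards the robot) as the value grows. It stays where it is left; sliding takes about 3 N plus 12 N per m/s; firm stops at both ends.
- mug_tray_lip (a point): Top of the mug tray's lip, mid-width, at its rear (inner) edge; moves with the tray. x points into the rack (push-home direction), y along the lip, z up. The lip is a vertical flange across the tray's front, 120 mm wide (y), 10 mm thick (its flat front face is 10 mm in front of this point), top 65 mm above the bench; the tray floor behind it is 37 mm below this point.
- bowl_tray (a joint): Tray with the bowl on it, shut at the start, to be left shut. Joint value in m: 0 = fully home (lip in line with a shut neighbour), 0.130 = drawn fully out to its stop; it slides along its own -x (towards the robot) as the value grows. It stays where it is left; sliding takes about 3 N plus 12 N per m/s; firm stops at both ends.
- bowl_tray_lip (a point): Top of the bowl tray's lip, mid-width, at its rear (inner) edge; moves with the tray. x points into the rack (push-home direction), y along the lip, z up. The lip is a vertical flange across the tray's front, 120 mm wide (y), 10 mm thick (its flat front face is 10 mm in front of this point), top 65 mm above the bench; the tray floor behind it is 37 mm below this point.
- mug: White ceramic mug with blue flowers, 80 mm across, 88 mm high, about 0.3 kg, standing loose in the rear half of its tray, its centre 145 to 163 mm behind the rear edge of the lip (at least 105 mm clear behind the lip), handle (33 mm) pointing to the back. Origin: centre of the underside.
- bowl: White ceramic bowl, 100 mm across, 48 mm high, standing on the third tray. Origin: centre of the underside.
- spare_cup: White flowered cup without handle, 72 mm across, 72 mm high, on the bench by the rack's left front corner. Origin: centre of the underside.
- saucer: White saucer, 130 mm across, 20 mm high, on the bench at the rack's left, in front. Origin: centre of the underside.
- jar: Amber glass jar with steel cap, 64 mm across, 95 mm high, on the bench by the rack's right front corner. Origin: centre of the underside.
- tin: Steel tin, 60 mm across, 80 mm high, on the bench at the rack's right, in front. Origin: centre of the underside.
- brush: Flat brush, 180 mm long, 20 mm high, lying on the bench crosswise in front of the rack, nearer the robot than a fully drawn tray reaches. Origin: mid-length on the underside, x along it.
Things that resemble listed ones, but are neither listed nor needed, are in the scene too. What is shaped like the mug but green is not meant.

How it is judged:
By the outcome, as a careful person would: the job done as asked, in the order asked, and still so for the second after the job is handed in, with the robot touching nothing.
It also fails if it takes over 48 s, if anything falls off the work surface, if the arm or the gripper's body presses on something with over 40 N, if the wrist force passes 120 N, or if a joint passes its speed limit or range.

### The arm

A 6-joint arm with a two-finger parallel gripper is mounted at the origin on the work surface. World frame = base frame: x ahead of the robot, y to its left, z up, the work surface at z = 0. Lengths are in m, angles in rad, forces in N, time in s.
With the tool pointing down it reaches from about 0.325 to 0.875 m from the base axis. Payload 4.4 kg.
Tool frame: the origin (TCP) lies at the very end of the fingers, on their centre line; the grasp point (between the pads) lies 19 mm behind it; z points along the fingers, y is the line along which they close (so a half turn about z gives the same grasp; the last joint's range is limited). The gripper opens to 85 mm and grips with 20 to 120 N. Pads are 22 mm wide; open, the fingers measure 114 mm over their backs; the gripper's body (76 mm by 85 mm) begins 54 mm behind the grasp point. The pads swing forward as they close: fully open they stand 13 mm farther back than shut.
Start: joints at [0.966, 0.207, 1.542, -0, 1.393, -0.15], TCP at [0.253, 0.517, 0.231] pointing down, gripper open.
Joint ranges: [-2.73, 2.73], [-0.86, 2.22], [0.23, 2.46], [-1.11, 4.25], [0.08, 2.63], [-2.82, 2.82]. Speed limits (rad/s): [2.79, 2.79, 3.14, 3.14, 3.14, 3.14].

### API

Orientations are given as a rotation vector (axis times angle).
In Python, from workcell import ctrl, open_jaws, grasp, readout, grab_frame, ticket, spotter gives the robot as it stands. Calls block until the motion is done:
- ctrl.move_pose(position, orientation): joint-space move of the TCP to a pose.
- ctrl.move_straight(position, ori=None, rate=0.15, contact_N=None): straight line of the TCP; ori=None keeps the orientation; rate is the mean speed in m/s. With contact_N (N) it stops when the force on the tool has changed by that much, and returns True; else False.
- ctrl.set_joints(angles): joint-space move.
- open_jaws() and grasp(): open the fingers fully, or close them until they stop; the grip force is fixed at half the most.
- ctrl.sleep(seconds).
- ctrl.inverse_kinematics(position, orientation): joint angles nearest the present ones, or None.
- readout.state(): the state.
- grab_frame(name): name is "scene" or "side" or "wrist"; returns a dict with "color" (400x640x3 uint8, blue, green, red), "fx", "fy", "cx", "cy" (pixels), "camera_from_world" (4x4, takes a point from world to camera coordinates). Camera axes: x right, y down, z forward; pixel columns grow to the right and rows downward; lengths in m; the calibration is good to about 2 mm. A picture is of the moment at which its call begins. There is no depth.
A pose or a line that the arm cannot do raises ctrl.IKError and nothing moves.
- ticket.job_done(): hands the job in; it is judged then, once.
Trained networks look in a picture, given as the dict that the camera call returned (one of the last four; its "shot" number tells which), for a name from the list of things; names that differ only in an ending like _2 or _b are one class to them, and where a whole thing is asked for, a point or a joint stands for the part that bears it (a point fixed in the world has none). Each returns a list of dicts, best first, with "p" (0 to 1); they miss things now and then, are a little off and sometimes report something else, mostly with a low value. They report only what shows in the picture. A call takes as long as a camera call. They do not tell look-alikes from the thing itself.
- spotter.boxes_of(thing, picture): "at" ([column, row] in pixels, amid what is visible of it).
The state is a dict: "time_s": time; "joint_positions": joint angles; "dq": joint speeds; "tau": joint torques, N m; "eef_pos": TCP position; "ee_rot": TCP orientation; "force": force on the tool from outside, world axes, zero at the start; "ft_torque": the same for the moment, N m; "width": opening from 0.0 (shut) to 1.0 (fully open); "finger_force": force on a finger pad.
Only numpy, scipy, OpenCV 4.12 (cv2) and the standard library are available. Lean on these libraries where they do the work, as an engineer would, in place of code of your own. Each camera call takes 0.05 s, during which the arm holds its last target. There are 200 camera calls.

## Working session

There is one attempt and no reset: what is moved stays moved. The work goes in short steps, each a Python script; the robot and the scene stay as the last script left them, time stands still between calls to the robot, and variables do not carry over. Pictures are saved under pics/ and viewed, at most 10 in all, crops included, and the job is handed in when it is done.

```bash
mkdir -p pics
python3 - <<'E'
from workcell import *
import cv2
for n in ("scene","side"):
    f=grab_frame(n); cv2.imwrite(f"pics/{n}0.png",f["color"])
    print(n,f["fx"],f["cx"],f["cy"],f["camera_from_world"].tolist() if hasattr(f["camera_from_world"],'tolist') else f["camera_from_world"])
    for t in ("empty_tray","empty_tray_lip","mug_tray_lip","bowl_tray_lip","mug","bowl","rack","brush"):
        print(t,[(d["at"],round(d["p"],2)) for d in spotter.boxes_of(t,f)])
print(readout.state())
E
```

```text
scene 378.2054419296986 314.05653003335215 198.74451546810616 [[-0.4988255430722874, 0.8665615206195166, 0.015627173776095286, 0.28607042235106295], [0.577239513764812, 0.34562251583276, -0.7398240468503285, -0.2730107153755502], [-0.646504154145355, -0.36002250975602107, -0.6726188899679928, 1.3682375301828014], [0.0, 0.0, 0.0, 1.0]]
empty_tray [([216.7, 220.7], 0.55)]
empty_tray_lip [([216.3, 219.9], 0.7)]
mug_tray_lip [([322.7, 274.8], 0.83)]
bowl_tray_lip [([258.3, 263.9], 0.64), ([191.9, 176.3], 0.55)]
mug [([480.5, 209.5], 0.94), ([302.6, 264.5], 0.72)]
bowl [([248.0, 248.0], 0.71)]
rack [([214.2, 273.0], 0.6)]
brush [([312.1, 170.0], 0.69)]
side 379.5572725424775 324.7680775939978 204.31461930013887 [[0.8935936763142518, -0.4487277967688488, -0.011563133578541196, -0.5246563927685374], [-0.3322942892116885, -0.643971088587377, -0.6891166391989726, 0.2379884242136979], [0.3017794675064543, 0.6196326342846729, -0.7245581767677165, 1.0721104386937899], [0.0, 0.0, 0.0, 1.0]]
empty_tray [([389.6, 242.4], 0.97)]
empty_tray_lip [([392.8, 240.7], 0.98)]
mug_tray_lip [([337.3, 190.0], 
[... 205 characters left out ...]

brush [([285.1, 262.0], 0.55)]
{'time_s': 0.9, 'joint_positions': array([ 9.65510571e-01,  2.06568113e-01,  1.54148944e+00,  3.50317426e-06,
        1.39350958e+00, -1.50500517e-01]), 'dq': array([-0.00078012, -0.00034772,  0.0017602 , -0.00071835, -0.00037566,
        0.00018552]), 'tau': array([ 3.58885618e-04, -3.83039260e+01, -2.91979820e+01, -4.55656082e-04,
        5.77201154e-04, -1.44153216e-05]), 'eef_pos': array([0.25259279, 0.51655472, 0.23130482]), 'ee_rot': array([7.08234012e-01, 3.06071396e+00, 3.92704576e-05]), 'force': array([-0.36885075, -0.45355799, -0.88366619]), 'ft_torque': array([ 0.01437336, -0.04012584, -0.0095736 ]), 'finger_force': 0.0, 'width': 0.9986301237604459}
```

View pics/scene0.png

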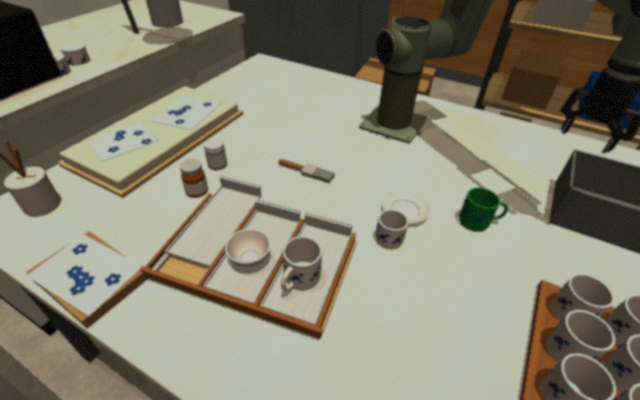

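View pics/side0.png

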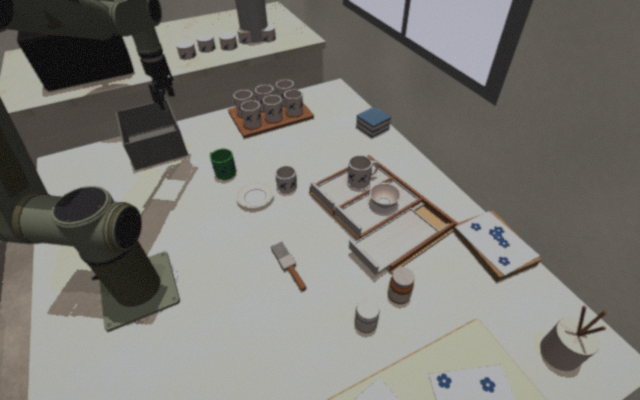

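The rack shows with the empty tray part-way out at its right (scene about 220,215; side 395,243), the bowl tray in the middle and the mug tray at the left. What could be taken for the mug (scene pixels):
- the flowered mug on the tray (302,264)
- the green mug (480,209)
- the spare cup (391,229)
- the mugs on the far board (585,300)

By the description I choose the one on the tray and check it in a crop.

Run:
```python
import cv2
a=cv2.imread("pics/scene0.png")[165:335,140:370]; b=cv2.imread("pics/side0.png")[145:315,270:470]
cv2.imwrite("pics/c1.png",cv2.resize(a,None,fx=3.47,fy=3.47,interpolation=cv2.INTER_CUBIC))
cv2.imwrite("pics/c2.png",cv2.resize(b,None,fx=3.5,fy=3.5,interpolation=cv2.INTER_CUBIC))
```

```text
(no output)
```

View pics/c1.png

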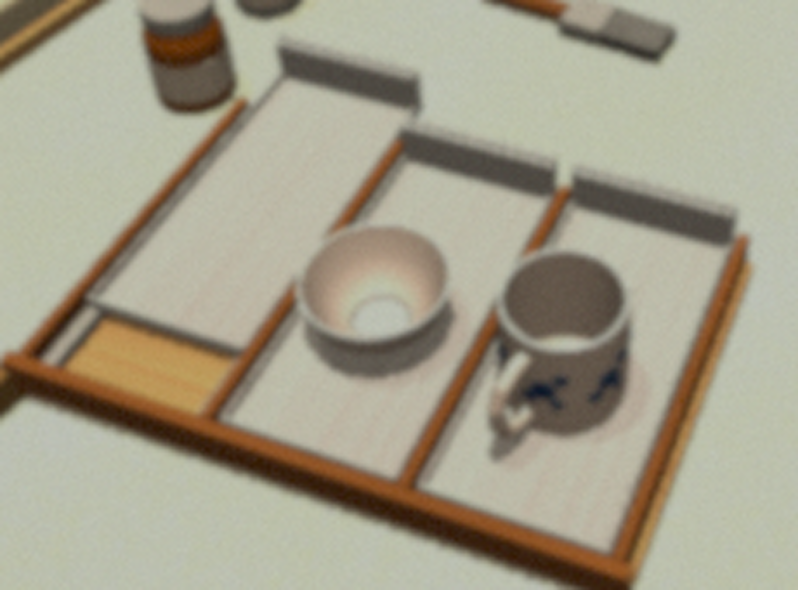

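View pics/c2.png

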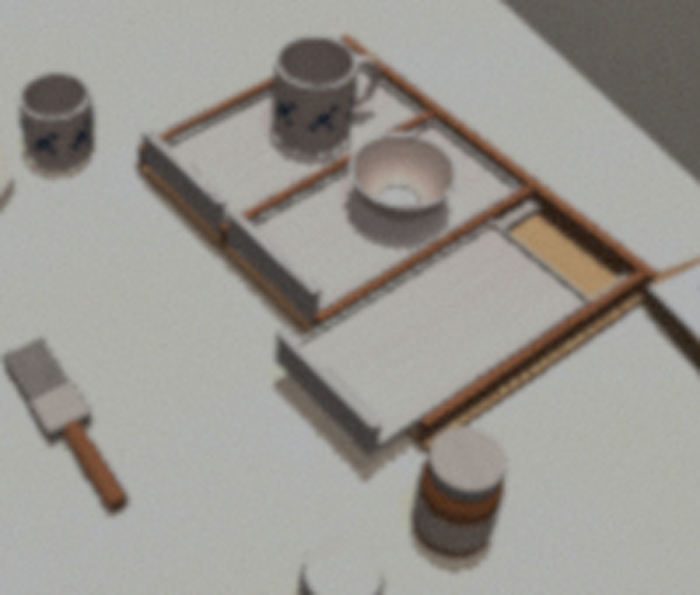

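Crop c1 shows the flowered mug with its handle to the back on the tray that is leftmost for the robot, and its lip at crop (573,178)-(735,218). The bowl is on the middle tray and the right tray is empty and part-way out, so the choice holds. Next I fit the rack pose to the corners from both views.

```bash
cat > geo.py <<'E'
import numpy as np
def proj(f,P):
    P=np.atleast_2d(P); T=np.array(f["camera_from_world"]); c=P@T[:3,:3].T+T[:3,3]
    return np.c_[f["fx"]*c[:,0]/c[:,2]+f["cx"], f["fy"]*c[:,1]/c[:,2]+f["cy"]]
def rack_pt(p,q):   # p=(x,y,yaw)
    c,s=np.cos(p[2]),np.sin(p[2]); q=np.atleast_2d(q)
    return np.c_[p[0]+c*q[:,0]-s*q[:,1], p[1]+s*q[:,0]+c*q[:,1], q[:,2]]
def ray_z(f,px,z):
    T=np.array(f["camera_from_world"]); R=T[:3,:3]; o=-R.T@T[:3,3]
    d=R.T@np.array([(px[0]-f["cx"])/f["fx"],(px[1]-f["cy"])/f["fy"],1])
    return o+d*(z-o[2])/d[2]
E
python3 - <<'E'
from workcell import *
from geo import *
import pickle
from scipy.optimize import least_squares
F=grab_frame("scene"),grab_frame("side")
pickle.dump([{k:v for k,v in f.items() if k!="color"} for f in F],open("cams.pkl","wb"))
# (cam, crop px, rack xyz, moves with empty tray)
x,h=-.12,.065
O=[(0,(735,218),(x,.194,h),0),(0,(573,178),(x,.074,h),0),(0,(556,166),(x,.06,h),0),(0,(405,134),(x,-.06,h),0),
(0,(418,77),(x,-.074,h),1),(0,(281,47),(x,-.194,h),1),(0,(632,570),(.135,.21,.04),0),(0,(10,356),(.135,-.21,.04),0),
(1,(147,136),(x-.01,.194,h),0),(1,(225,212),(x-.01,.074,h),0),(1,(231,221),(x-.01,.06,h),0),(1,(316,298),(x-.01,-.06,h),0),
(1,(280,338),(x-.01,-.074,h),1),(1,(376,438),(x-.01,-.194,h),1),(1,(345,38),(.135,.21,.04),0),(1,(652,272),(.135,-.21,.04),0)]
sc=[(3.47,140,165),(3.5,270,145)]
px=np.array([[p[0]/sc[c][0]+sc[c][1],p[1]/sc[c][0]+sc[c][2]] for c,p,_,_ in O])
def res(v):
    r=[]
    for (c,_,q,m),u in zip(O,px): r.append(proj(F[c],rack_pt(v,np.array(q)-[m*v[3],0,0]))[0]-u)
    return np.array(r)
s=least_squares(lambda v:res(v).ravel(),[.6,0,0,.07],loss="soft_l1")
print(s.x); print(res(s.x).round(1).tolist())
np.save("fit.npy",s.x)
for d in ([(300,258),0,.09],[(248,240),0,.076],):pass
c=np.cos(s.x[2]);S=np.sin(s.x[2])
for n,cam,u,z in [("mug rim",0,(563/3.47+140,293/3.47+165),.116),("mug rim side",1,(315/3.5+270,62/3.5+145),.116),("jar",1,(468/3.5+270,455/3.5+145),.095),("tin",1,(343/3.5+270,560/3.5+145),.08),("cup side",1,(57/3.5+270,97/3.5+145),.072)]:
    w=ray_z(F[cam],u,z); e=w-[s.x[0],s.x[1],0]
    print(n,w.round(3),"rack",round(c*e[0]+S*e[1],3),round(-S*e[0]+c*e[1],3))
E
```

```text
[ 0.75539723 -0.05269361  0.17300689  0.05453342]
[[-0.5, -0.2], [-1.3, -1.5], [-1.7, 0.6], [-2.4, -2.1], [-1.6, -0.1], [-2.2, -1.8], [-0.1, -0.0], [-1.9, -0.7], [-1.1, -3.0], [-1.7, -4.3], [-0.8, -4.3], [-0.5, -3.2], [-1.5, -3.0], [-1.2, -4.0], [-1.6, -1.9], [-0.1, -0.5]]
mug rim [0.756 0.075 0.116] rack 0.023 0.126
mug rim side [0.755 0.07  0.116] rack 0.021 0.121
jar [ 0.642 -0.348  0.095] rack -0.162 -0.271
tin [ 0.521 -0.372  0.08 ] rack -0.286 -0.275
cup side [0.534 0.185 0.072] rack -0.177 0.272
```

Run:
```python
import pickle,cv2
from geo import *
F=pickle.load(open("cams.pkl","rb")); v=np.load("fit.npy")
out=[]
for i,(n,r0,c0) in enumerate((("scene",165,140),("side",145,270))):
    im=cv2.imread(f"pics/{n}0.png")[r0:r0+170,c0:c0+230 if i==0 else c0+200]
    im=cv2.resize(im,None,fx=3.5 if i else 3.4,fy=3.5 if i else 3.4,interpolation=cv2.INTER_CUBIC); s=3.5 if i else 3.4
    def line(Q,col):
        u=(proj(F[i],rack_pt(v,np.array(Q,float)))-[c0,r0])*s
        cv2.polylines(im,[np.round(u*8).astype(np.int32)],True,col,1,cv2.LINE_AA,3)
    for y,d in ((.134,0),(0,0),(-.134,v[3])):
        line([(-.12-d,y+.06,.065),(-.12-d,y-.06,.065),(-.13-d,y-.06,.065),(-.13-d,y+.06,.065)],(0,0,255))
        line([(-.12-d,y+.06,.028),(-.12-d,y-.06,.028)],(0,200,0))
    line([(.135,.21,.04),(.135,-.21,.04),(-.135,-.21,.04),(-.135,.21,.04)],(255,0,255))
    out.append(im)
cv2.imwrite("pics/o1.png",out[0]);cv2.imwrite("pics/o2.png",out[1])
```

```text
(no output)
```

View pics/o2.png

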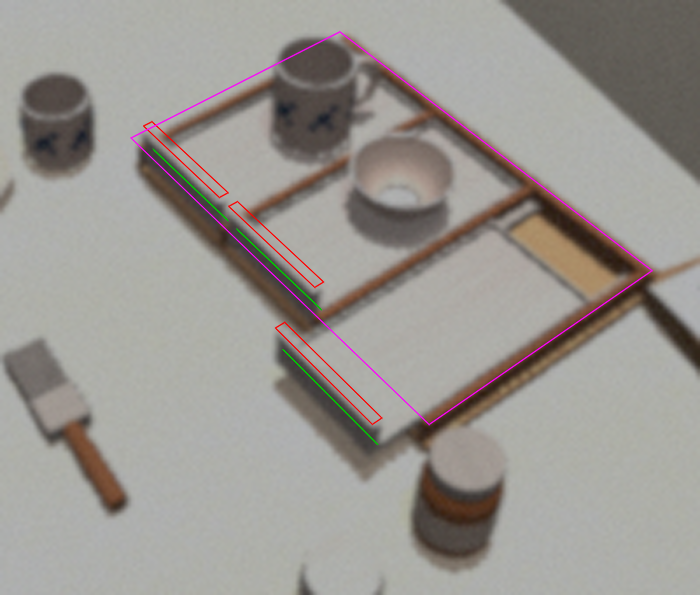

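View pics/o1.png

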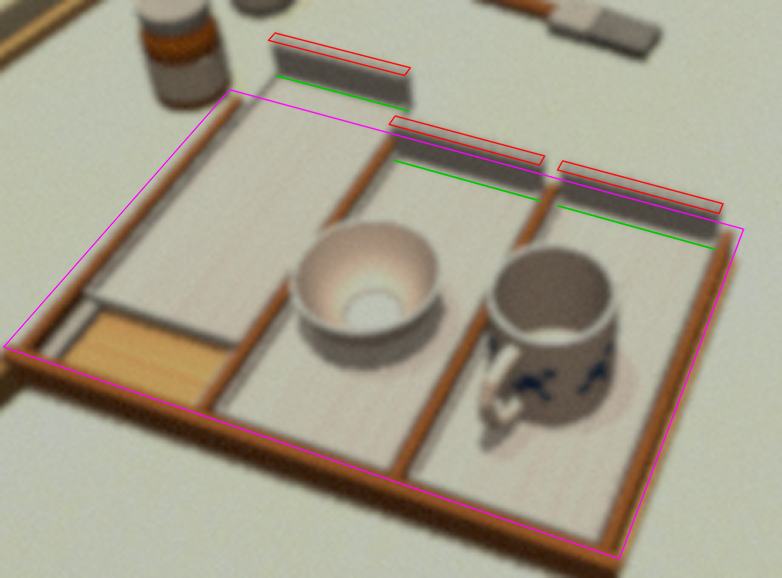

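Run:
```python
from geo import *
import pickle
from scipy.optimize import least_squares
F=pickle.load(open("cams.pkl","rb"))
x,h=-.12,.065
O=[(0,(735,218),(x,.194,h),0),(0,(573,178),(x,.074,h),0),(0,(556,166),(x,.06,h),0),(0,(405,134),(x,-.06,h),0),
(0,(418,77),(x,-.074,h),1),(0,(281,47),(x,-.194,h),1),
(1,(147,136),(x-.01,.194,h),0),(1,(225,212),(x-.01,.074,h),0),(1,(231,221),(x-.01,.06,h),0),(1,(316,298),(x-.01,-.06,h),0),
(1,(280,338),(x-.01,-.074,h),1),(1,(376,438),(x-.01,-.194,h),1)]
sc=[(3.47,140,165),(3.5,270,145)]
px=np.array([[p[0]/sc[c][0]+sc[c][1],p[1]/sc[c][0]+sc[c][2]] for c,p,_,_ in O])
def fit(sel,nz):
    def res(v):
        r=[]
        for (c,_,q,m),u in zip(O,px):
            if c in sel: r.append(proj(F[c],rack_pt(v,np.array(q)+[-m*v[3],0,v[4] if nz else 0]))[0]-u)
        return np.array(r)
    s=least_squares(lambda v:res(v).ravel(),[.6,0,0,.07,0]); print(sel,nz,s.x.round(4),"rms",np.sqrt((res(s.x)**2).mean()).round(2)); return s.x
fit([0],0);fit([1],0);fit([0,1],0);v=fit([0,1],1);np.save("fit.npy",v)
print(rack_pt(v,[(-.12,.134,.065),(-.12-v[3],-.134,.065)]))
print(proj(F[0],[0.253,0.517,0.231]),proj(F[1],[0.253,0.517,0.231]))
```

```text
[0] 0 [ 0.756  -0.0471  0.1781  0.056   0.    ] rms 0.9
[1] 0 [ 0.7504 -0.0693  0.1573  0.0498  0.    ] rms 0.56
[0, 1] 0 [ 0.7538 -0.0543  0.1775  0.0561  0.    ] rms 2.14
[0, 1] 1 [ 0.7516 -0.0542  0.1817  0.0553 -0.0092] rms 1.41
[[ 0.60935888  0.05592524  0.065     ]
 [ 0.6034375  -0.21764962  0.065     ]]
[[581.98751344 146.52376711]] [[169.25136265 105.68012305]]
```

```bash
cat >> geo.py <<'E'
from scipy.spatial.transform import Rotation as Ro
def down(a):  # tool z down, tool y along world angle a+90deg (mod half turn)
    return (Ro.from_euler("z",a)*Ro.from_euler("x",np.pi)).as_rotvec()
E
python3 - <<'E'
from workcell import *
from geo import *
import cv2,pickle
for a in (.18,.18+np.pi,.18-np.pi):
    print(a,ctrl.inverse_kinematics([.6,.056,.3],down(a)))
grasp()
a=min((.18,.18+np.pi),key=lambda a:9 if (q:=ctrl.inverse_kinematics([.5,-.08,.4],down(a))) is None else abs(q[5]-readout.state()["joint_positions"][5]))
print("a",a)
ctrl.move_pose([.5,-.08,.42],down(a))
f=grab_frame("wrist"); cv2.imwrite("pics/w0.png",f["color"])
pickle.dump({k:v for k,v in f.items() if k!="color"},open("w0.pkl","wb"))
v=np.load("fit.npy")
print(readout.state()["time_s"],proj(f,rack_pt(v,[(-.12,.194,.065),(-.12,-.06,.065),(-.12-v[3],-.194,.065)])))
E
```

```text
0.18 [-5.04736237e-02  2.22011258e-01  1.38178539e+00 -4.44089210e-16
  1.53779601e+00  1.34032270e+00]
3.3215926535897933 [-0.05047362  0.22201126  1.38178539  0.          1.53779601 -1.80126995]
-2.961592653589793 [-0.05047362  0.22201126  1.38178539  0.          1.53779601 -1.80126995]
a 0.18
4.2083 [[204.5491728   63.41020284]
 [379.25660364  63.27286699]
 [466.47505403 103.04269856]]
```

View pics/w0.png

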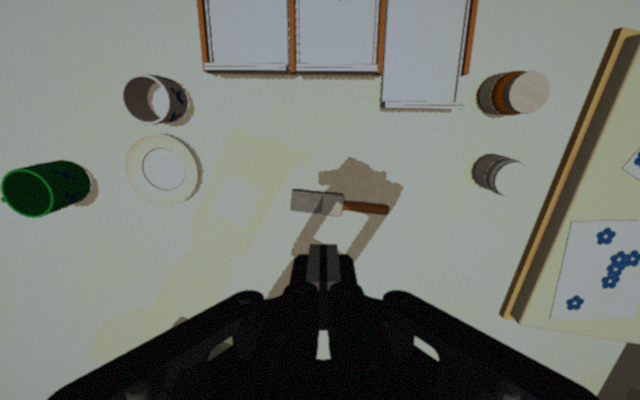

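The wrist view shows the mug and bowl lips at row about 65-72 (columns 205-290 and 297-380) and the empty tray's lip at row about 101-108 (columns 382-465). The lips run level, so the yaw is right. Row profiles will sharpen the edges.

Run:
```python
import cv2,pickle
from geo import *
g=cv2.cvtColor(cv2.imread("pics/w0.png"),cv2.COLOR_BGR2GRAY).astype(float)
for n,c,r in (("mug",(215,235),(56,80)),("mug r",(262,282),(56,80)),("bowl",(305,325),(56,80)),("bowl r",(350,370),(56,80)),("emp",(392,412),(92,116)),("emp r",(437,457),(92,116))):
    print(n,r[0],g[r[0]:r[1],c[0]:c[1]].mean(1).astype(int).tolist())
for n,c,r in (("empty lip cols L",(372,396),(103,107)),("empty lip cols R",(452,476),(103,107)),("mug lip L",(194,218),(67,70)),("mug lip R/bowl L",(280,306),(67,70)),("bowl R",(370,392),(67,70))):
    print(n,c[0],g[r[0]:r[1],c[0]:c[1]].mean(0).astype(int).tolist())
f=pickle.load(open("w0.pkl","rb"));v=np.load("fit.npy")
for d,y in ((0,.134),(v[3],-.134)): print(proj(f,rack_pt(v,[(x-d,y+s*.06,z) for x,z in((-.12,.065),(-.13,.065),(-.13,.028)) for s in (1,-1)])).round(1).tolist())
```

```text
mug 56 [155, 154, 155, 154, 154, 155, 154, 154, 153, 139, 127, 149, 154, 132, 73, 41, 47, 64, 88, 103, 115, 125, 140, 153]
mug r 56 [155, 155, 156, 156, 156, 154, 146, 140, 152, 155, 154, 152, 152, 139, 93, 51, 45, 55, 71, 89, 98, 104, 118, 143]
bowl 56 [155, 155, 155, 156, 156, 156, 154, 152, 155, 154, 139, 127, 150, 155, 132, 72, 41, 45, 64, 87, 96, 103, 113, 134]
bowl r 56 [156, 155, 156, 155, 156, 156, 155, 150, 145, 153, 153, 151, 154, 154, 136, 86, 47, 45, 56, 74, 92, 101, 109, 127]
emp 92 [157, 156, 156, 157, 156, 156, 156, 155, 147, 140, 152, 156, 150, 147, 153, 139, 104, 98, 107, 120, 142, 154, 156, 156]
emp r 92 [149, 148, 148, 148, 149, 149, 149, 149, 148, 149, 151, 152, 137, 122, 147, 153, 143, 121, 116, 124, 139, 153, 155, 155]
empty lip cols L 372 [155, 154, 155, 154, 153, 156, 152, 125, 86, 60, 51, 47, 68, 122, 152, 155, 155, 156, 155, 154, 155, 155, 156, 155]
empty lip cols R 452 [139, 139, 140, 141, 142, 144, 141, 141, 141, 139, 140, 142, 146, 153, 153, 154, 154, 152, 154, 152, 153, 153, 154, 150]
mug lip L 194 [153, 153, 155, 155, 155, 154, 156, 151, 135, 116, 126, 143, 143, 143, 143, 142, 144, 144, 146, 144, 144, 144, 143, 144]
mug lip R/bowl L 280 [141, 144, 145, 146, 142, 120, 81, 52, 70, 90, 94, 89, 84, 84, 71, 82, 123, 145, 148, 147, 148, 147, 147, 145, 145, 145]
bowl R 370 [154, 154, 154, 154, 154, 156, 145, 123, 95, 86, 85, 86, 79, 95, 132, 150, 155, 155, 155, 154, 156, 156]
[[204.5, 63.4], [287.1, 63.3], [205.3, 70.8], [287.3, 70.8], [213.7, 73.2], [289.8, 73.1]]
[[386.7, 103.1], [466.5, 103.0], [386.3, 110.0], [465.6, 110.0], [381.9, 109.6], [455.8, 109.6]]
```

The model agrees with the wrist view to about 2 px. I shift y by +2.6 mm, set yaw to 0.172 and the opening to about 52 mm, then push the empty tray home.

Run:
```python
from workcell import *
from geo import *
v=np.load("fit.npy"); v[2]=.172; v[3]=.052
v[:2]=np.array([.6094,.0585])-(rack_pt([0,0,v[2]],[(-.12,.134,0)])[0,:2]); np.save("fit2.npy",v); print(v)
P=lambda x,y,z: rack_pt(v,[(x,y,z)])[0]
R=down(v[2])
ctrl.move_pose(P(-.235,-.134,.16),R)
ctrl.move_straight(P(-.235,-.134,.048),rate=.15)
hit=ctrl.move_straight(P(-.131,-.134,.048),rate=.05,contact_N=12)
s=readout.state(); e=s["eef_pos"]-[v[0],v[1],0]
print(hit,s["force"],s["time_s"],"rack x",e[0]*np.cos(v[2])+e[1]*np.sin(v[2]),"y",-e[0]*np.sin(v[2])+e[1]*np.cos(v[2]),s["eef_pos"])
```

```text
[ 0.75056386 -0.05298437  0.172       0.052      -0.00924668]
True [ 0.47057852  0.84093989 -0.19177937] 7.9667 rack x -0.14066194918701463 y -0.1336935447027772 [ 0.63485953 -0.20877993  0.04720616]
```

Contact came at rack x = -0.1407, where a home lip should be (-0.141). I back off and verify with the wrist camera.

Run:
```python
from workcell import *
from geo import *
import cv2,pickle
v=np.load("fit2.npy"); P=lambda x,y,z: rack_pt(v,[(x,y,z)])[0]; R=down(v[2])
s0=readout.state()["eef_pos"]
hit=ctrl.move_straight(P(-.132,-.134,.048),rate=.05,contact_N=20); s=readout.state(); print("2nd push",hit,s["eef_pos"]-s0,s["force"])
ctrl.move_straight(P(-.19,-.134,.048),rate=.15)
ctrl.move_straight(P(-.19,-.134,.16),rate=.2)
ctrl.move_pose(P(-.22,0,.32),R)
f=grab_frame("wrist"); im=f["color"]; cv2.imwrite("pics/w1.png",im)
print(readout.state()["time_s"])
u=proj(f,P(-.125,0,.065))[0]; print(u)
r=int(u[1]); 
cv2.imwrite("pics/w1c.png",cv2.resize(im[max(0,r-45):r+55,120:520],None,fx=2,fy=2,interpolation=cv2.INTER_CUBIC))
print(max(0,r-45))
for y in (.134,0,-.134): print(y,proj(f,[P(-.12,y,.065),P(-.13,y+.06,.065),P(-.13,y-.06,.065)]).round(1).tolist())
```

```text
2nd push True [-0.00014014  0.00056404 -0.0010663 ] [-0.53924791 -0.49074541  0.20873167]
10.275
[323.65089892  85.46126692]
40
0.134 [[209.5, 81.0], [159.8, 90.1], [261.1, 90.0]]
0 [[323.7, 80.9], [272.9, 90.0], [374.4, 89.9]]
-0.134 [[437.9, 80.8], [386.2, 89.9], [487.9, 89.8]]
```

View pics/w1c.png

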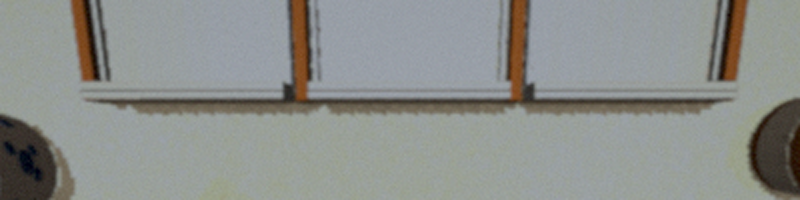

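All three lips are in line at crop row about 90-100 (image row 90, as predicted), and the mug lip's left end is at column 160. The empty tray is home, so I hook the mug tray.

Run:
```python
from workcell import *
from geo import *
import pickle
v=np.load("fit2.npy"); P=lambda x,y,z: rack_pt(v,[(x,y,z)])[0]; R=down(v[2])
T=np.array(pickle.load(open("w0.pkl","rb"))["camera_from_world"]); print("cam offset from TCP",(-T[:3,:3].T@T[:3,3])-[.5,-.08,.42])
def rk():
    s=readout.state(); e=s["eef_pos"]-[v[0],v[1],0]
    return round(e[0]*np.cos(v[2])+e[1]*np.sin(v[2]),4),round(-e[0]*np.sin(v[2])+e[1]*np.cos(v[2]),4),round(s["eef_pos"][2],4),s["force"].round(1),round(s["time_s"],1)
ctrl.move_pose(P(-.095,.134,.2),R); print(rk())
hit=ctrl.move_straight(P(-.095,.134,.041),rate=.1,contact_N=6); print(hit,rk())
if not hit:
    h=ctrl.move_straight(P(-.108,.134,.041),rate=.03,contact_N=6); print(h,rk())
    h=ctrl.move_straight(P(-.249,.134,.041),rate=.045,contact_N=14); print("pull",h,rk())
```

```text
cam offset from TCP [0.07408604 0.01481746 0.14303572]
(np.float64(-0.0949), np.float64(0.1328), np.float64(0.2003), array([-0.4, -0.5,  0.6]), 11.2)
False (np.float64(-0.0943), np.float64(0.1339), np.float64(0.0419), array([ 0.3, -0.1, -0.2]), 12.9)
False (np.float64(-0.1082), np.float64(0.134), np.float64(0.041), array([ 0.5, -0.4,  0.5]), 13.5)
pull True (np.float64(-0.2382), np.float64(0.1339), np.float64(0.0413), array([ 0.7, -0.2,  0.8]), 16.1)
```

The pull stopped at rack x = -0.238 against an expected -0.239, so the tray is at its stop. I release, retreat and check.

Run:
```python
from workcell import *
from geo import *
import cv2
v=np.load("fit2.npy"); P=lambda x,y,z: rack_pt(v,[(x,y,z)])[0]; R=down(v[2])
h=ctrl.move_straight(P(-.25,.134,.041),rate=.04,contact_N=22); s=readout.state(); e=s["eef_pos"]-[v[0],v[1],0]
print("2nd pull",h,e[0]*np.cos(v[2])+e[1]*np.sin(v[2]))
ctrl.move_straight(P(-.224,.134,.041),rate=.05)
ctrl.move_straight(P(-.224,.134,.22),rate=.15)
ctrl.move_pose(P(-.33,.0,.36),R)
f=grab_frame("scene"); w=grab_frame("wrist")
a=cv2.resize(f["color"][150:340,130:430],None,fx=2.6,fy=2.6,interpolation=cv2.INTER_CUBIC)
cv2.imwrite("pics/end.png",a[:,:800]); print(readout.state()["time_s"])
print("lip front corners wanted",proj(w,[P(-.26,.194,.065),P(-.26,.074,.065)]))
g=cv2.cvtColor(w["color"],cv2.COLOR_BGR2GRAY)
u=proj(w,[P(-.26,.16,.065),P(-.26,.11,.065)]).round().astype(int)
for c,r in u: print(r-12,g[r-12:r+13,c-6:c+7].mean(1).astype(int).tolist())
u=proj(f,[P(x,.134,.116) for x in (-.105,-.087)]); print("mug rim expected (crop)",((u-[130,150])*2.6).round())
```

```text
2nd pull True -0.23790269935885555
19.075
lip front corners wanted [[178.55606222 107.66750717]
 [269.02614513 107.73526773]]
96 [151, 150, 141, 136, 146, 149, 134, 119, 145, 150, 136, 107, 106, 114, 122, 137, 148, 151, 151, 149, 150, 150, 150, 150, 151]
96 [152, 151, 143, 135, 147, 150, 135, 121, 145, 151, 136, 104, 91, 95, 104, 126, 146, 152, 151, 151, 150, 151, 150, 149, 151]
mug rim expected (crop) [[512. 152.]
 [505. 166.]]
```

View pics/end.png

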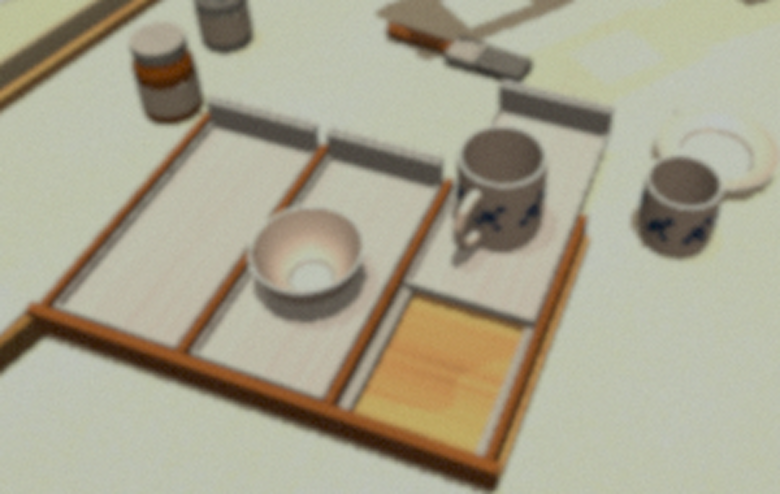

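The mug tray is out, with its lip at crop (500-612, 85-130) and front edge within about 1 px of the full-stop prediction. The mug stands with its rim at (502,158), where expected. The empty and bowl trays are in line and shut, nothing else has moved, and the arm is clear.

```bash
python3 -c "
from workcell import *
print(ticket.job_done())"
```

```text
the job is handed in; nothing more can be done
None
```

The empty tray is pushed fully home and the mug tray is drawn out to its stop with the mug still standing on it; the bowl's tray is shut, and the job is handed in (last clock reading 19 s of the 48 s allowed).

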